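# Unload the stone canisters from the carousel and chock them on the tray

## Robot

A 6-joint arm with a two-finger parallel gripper is mounted at the origin on the work surface. World frame = base frame: x ahead of the robot, y to its left, z up, the work surface at z = 0. Lengths are in m, angles in rad, forces in N, time in s.
With the tool pointing down it reaches from about 0.3 to 0.825 m from the base axis. Payload 5.4 kg.
Tool frame: the origin (TCP) lies at the very end of the fingers, on their centre line; the grasp point (between the pads) lies 19 mm behind it; z points along the fingers, x is the direction in which the jaws open and shut, and the axes are right-handed (so a half turn about z gives the same grasp; the last joint's range is limited). The gripper opens to 92 mm and grips with 3 to 60 N. Pads are 20 mm wide; open, the fingers measure 128 mm over their backs; the gripper's body (75 mm by 189 mm) begins 69 mm behind the grasp point.
Start: joints at [-1.441, 0.158, 1.597, -0, 1.386, -0.21], TCP at [0.192, -0.542, 0.215] pointing down, gripper open.
Joint ranges: [-2.91, 2.91], [-0.94, 2.29], [0.18, 2.7], [-1.29, 4.43], [0.17, 2.64], [-3, 3]. Speed limits (rad/s): [2.57, 2.57, 3.14, 3.14, 3.14, 3.14].

## Interface

Orientations are given as a unit quaternion [w, x, y, z].
In Python, from station import manip, camera, get_calibration, workorder gives the robot as it stands. The module is installed in compiled form; this text tells all that it offers.
- The arm moves only by the tool send_rows, never from a script. Its argument "plan" is a list that holds one entry, the list of rows, each a list of 4 numbers: the shift along the world's x, y, z in mm, then the turn about the world's z in degrees. A call has 1 to 20 rows; each row shifts and turns the pose as measured when the row begins; what a row does not reach is not made up. A row lasts 1/12 s, in which the tool goes at most 41.7 mm and 7.16 degrees, less where a joint would pass 70% of its speed; a pose out of reach is approached as far as the arm can. A call is refused whole if a number of a shift passes 41.7 or a number of a turn 7.16, either way. A call with a gripper value outside its range is refused whole. "fingers" is the gripper command: -1 is fully open, 1 is shut, values between are in proportion, set as the call begins (left out, the last holds). The fingers move at their own pace and stop on an object; "grip_force" is the grip in N (left out, the last holds). Time passes only in rows, so rows that do not move let the fingers close. It gives the time, the measured TCP pose, the force and the opening at its end, in the units of the state.
- manip.state(): the state, without advancing time (a new reading comes with each control period).
- camera(name): name is "scene" or "side" or "wrist"; returns the picture (420x560x3 uint8, red, green, blue); there is no depth.
- get_calibration(name): a dict with "camera_matrix" (3x3 intrinsics, pixels), "extrinsics" (4x4, takes a point from world to camera coordinates); the wrist camera has in their place "mount" (4x4, takes a point from camera to tool coordinates, whose origin is the TCP and whose axes are the tool frame's). Camera axes: x right, y down, z forward; pixel columns grow to the right and rows downward; lengths in m; the calibration is good to about 2 mm. The wrist camera is an equidistant fisheye: a pixel r from the principal point sees the ray r / f radians off the axis. A picture is of the moment at which its call begins: read the wrist's pose just before it. get_calibration takes no time and is no camera call.
- workorder.sign_off(): hands the job in, once; it reports no verdict.
The state is a dict: "time": time; "joint_positions": joint angles; "dq": joint speeds; "joint_efforts": joint torques, N m; "position": TCP position; "orientation": TCP orientation; "wrist_force": force on the tool from outside, world axes, zero at the start; "torque": the same for the moment, N m; "grip_width": finger opening in m.
Only numpy, scipy, OpenCV 4.12 (cv2) and the standard library are available. Lean on these libraries where they do the work, as an engineer would, in place of code of your own. Each camera call takes 0.05 s, during which the arm holds its last target. There are 200 camera calls.

## Task

Unload every canister from the covered carousel: turn it by the bar grip on its hub to bring each one to the open front slot, lift it out, and lay them all side by side on the blue tray, along the tray's short way. Then close the row up against the white end stop with the black chock, leaving no gaps and the chock standing square behind the last canister so that none can roll. Finally turn the carousel until its blank segment fills the slot, and leave the bottle, calculator and packets where they are.

Things in the scene. Friction and masses are not known exactly. Their poses are not given: they have to be found in the camera images.
- housing: Fixed housing of the carousel: white board 330 x 330 mm centred under the hub, origin under it, z up, front to -x. A clear flat cover (4 mm, top 99 mm above the desk) spans all but the open front slot, which is 170 mm wide (y) and runs from the front edge (x = -165) to x = +25 mm. A canister comes straight out only through the slot, one at a time.
- window (a point): Where a canister's (or the blank's) centre lies when it is squarely in the open front slot: 100 mm from the hub axis, 64 mm above the desk. x points from here to the hub, z up.
- knob (a point): Grip point of the black bar on the turning hub, on its vertical axis, 124 mm above the desk. Bar 56 mm long (x), 18 mm wide (y), from 104 to 140 mm above the desk. x points to the blank, z up; cradles at 72, 144, 216, 288 deg counter-clockwise from it, seen from above. Turntable: radius 158 mm, deck 30 mm above the desk, turns endlessly both ways, stays where left, 0.06 N m.
- blank (a point): Centre of the blank segment of the turntable, a grey block (100 mm radially, 110 mm across, top 85 mm above the desk) in place of a cradle, 100 mm from the hub axis; x points radially outwards. It fills the slot when it lies at window.
- tray: Blue lined tray fixed on the desk, 146 mm (x, short way) by 300 mm (y); origin at the centre of its underside, z up. Floor 12 mm above the desk. White end stop at the -y end: inner face at y = -140, top 46 mm above the desk. Rims 8 mm thick, 24 mm above the desk, on both long sides (inner faces x = -65 and 65) and the +y end (inner face y = 142).
- stop (a point): Centre of the end stop's inner face, 32 mm above the desk, tray axes (y points from the stop along the row).
- chock_grip (a point): Grip point on the upright aluminium tab of the chock: black rubber block 80 (x) by 40 (y) by 30 mm high with a tab 30 (x) by 16 (y) by 42 mm high on its middle; about 0.35 kg. This point is 52 mm above its underside, z up, 20 mm (along y) from either long face. It starts on the tray's floor near the open (+y) end.
- chock: The chock; origin at the centre of its underside, axes as chock_grip.
- can1_c (a point): Centre of canister 1: aluminium cylinder 40 mm across, 100 mm long (x), black cap, paper band, about 0.15 kg. Starts lying radially in the cradle 72 deg from the blank, on two rails (tops 48 mm above the desk, outer sides 17 mm either side, end lips 62 mm above the desk), centre 100 mm from the hub and 64 mm above the desk; on the tray 32 mm. Two or three of the four are present, the others None.
- can2_c (a point): Centre of canister 2: aluminium cylinder 40 mm across, 100 mm long (x), black cap, paper band, about 0.15 kg. Starts lying radially in the cradle 144 deg from the blank, on two rails (tops 48 mm above the desk, outer sides 17 mm either side, end lips 62 mm above the desk), centre 100 mm from the hub and 64 mm above the desk; on the tray 32 mm. Two or three of the four are present, the others None.
- can3_c (a point): Centre of canister 3: aluminium cylinder 40 mm across, 100 mm long (x), black cap, paper band, about 0.15 kg. Starts lying radially in the cradle 216 deg from the blank, on two rails (tops 48 mm above the desk, outer sides 17 mm either side, end lips 62 mm above the desk), centre 100 mm from the hub and 64 mm above the desk; on the tray 32 mm. Two or three of the four are present, the others None.
- can4_c (a point): Centre of canister 4: aluminium cylinder 40 mm across, 100 mm long (x), black cap, paper band, about 0.15 kg. Starts lying radially in the cradle 288 deg from the blank, on two rails (tops 48 mm above the desk, outer sides 17 mm either side, end lips 62 mm above the desk), centre 100 mm from the hub and 64 mm above the desk; on the tray 32 mm. Two or three of the four are present, the others None.
- can1: Canister 1; origin at its centre, x along its length.
- can2: Canister 2; origin at its centre, x along its length.
- can3: Canister 3; origin at its centre, x along its length.
- can4: Canister 4; origin at its centre, x along its length.
- dropper_c (a point): Small dropper bottle, 32 mm across and 75 mm high, standing on the desk (its mid-height); leave alone.
- calculator_c (a point): Desk calculator, 150 x 85 x 16 mm, on the desk (its centre); leave alone.
- packets_c (a point): Banded stack of paper-white packets, 85 x 50 x 36 mm, on the desk (its centre); leave alone.
Not all that is in view belongs to the job. Of the things that look like the chock, the largest one is meant.

How it is judged:
By the outcome, as a careful person would: the job done as asked, in the order asked, and still so for the second after the job is handed in, with the robot touching nothing.
Of can1, can2, can3, can4 only 2 to 3 are there at a start; the rules pass over those that are not, and their reading is None.
At some moment in a run one of chock may be knocked a few centimetres aside while the robot is not near it.
It also fails if it takes over 210 s, if anything falls off the work surface, if the arm or the gripper's body presses on something with over 40 N, if the wrist force passes 120 N, or if a joint passes its speed limit or range.

## Working session

There is one attempt and no reset: what is moved stays moved. The work goes in short steps, Python scripts to look and compute and a tool call to move; the robot and the scene stay as the last step left them, time stands still between calls to the robot, and variables do not carry over. Pictures are saved under pics/ and viewed, about 12 in all and at most 16, crops included, and the job is handed in when it is done.

Besides the shell and the picture viewer there is one more tool, called after "Call:" as a command line: name --argument value ..., lists and objects as JSON in quotes. send_rows: Moves the arm, as the interface text tells. Its arguments: {"type":"object","properties":{"plan":{"type":"array"},"fingers":{"type":"number"},"grip_force":{"type":"number"}},"required":["plan"]}

```bash
mkdir -p pics
cat > h.py <<'E'
import numpy as np, cv2
from station import manip, camera, get_calibration, workorder
from scipy.spatial.transform import Rotation as R
def snap(n,f):
    s=manip.state(); im=camera(n); cv2.imwrite('pics/'+f,im[:,:,::-1]); return s,im
def tool(s):
    q=s['orientation']; T=np.eye(4); T[:3,:3]=R.from_quat([q[1],q[2],q[3],q[0]]).as_matrix(); T[:3,3]=s['position']; return T
def ray(n,u,v,s=None):
    c=get_calibration(n); K=np.array(c['camera_matrix'])
    a=np.array([(u-K[0,2])/K[0,0],(v-K[1,2])/K[1,1],1.])
    if n=='wrist':
        r=np.hypot(a[0],a[1]); d=np.array([a[0]/r*np.sin(r),a[1]/r*np.sin(r),np.cos(r)]) if r>1e-9 else np.array([0,0,1.])
        M=tool(s)@np.array(c['mount']); return M[:3,3],M[:3,:3]@d
    E=np.linalg.inv(np.array(c['extrinsics'])); return E[:3,3],E[:3,:3]@a
def pl(n,u,v,z,s=None):
    o,d=ray(n,u,v,s); return o+d*(z-o[2])/d[2]
def proj(n,p,s=None):
    c=get_calibration(n); K=np.array(c['camera_matrix'])
    if n=='wrist':
        M=np.linalg.inv(tool(s)@np.array(c['mount'])); q=M[:3,:3]@p+M[:3,3]; t=np.arctan2(np.hypot(q[0],q[1]),q[2]); k=t/np.hypot(q[0],q[1]); return K[0,0]*q[0]*k+K[0,2],K[1,1]*q[1]*k+K[1,2]
    E=np.array(c['extrinsics']); q=E[:3,:3]@p+E[:3,3]; return K[0,0]*q[0]/q[2]+K[0,2],K[1,1]*q[1]/q[2]+K[1,2]
E
python3 - <<'E'
from h import *
for n in('scene','side','wrist'):
    s,im=snap(n,n+'0.png')
print(s)
a=[cv2.imread(f'pics/{n}0.png') for n in('scene','side')]
for n in ('scene','side','wrist'):print(n,get_calibration(n))
E
```

```text
{'time': 0.1, 'joint_positions': array([-1.44109323e+00,  1.58974249e-01,  1.59807557e+00,  9.44928154e-06,
        1.38619172e+00, -2.10105223e-01]), 'dq': array([ 1.88926021e-04,  6.57309113e-06, -2.03274787e-03,  3.22023903e-04,
       -1.09128471e-03,  7.85515208e-04]), 'joint_efforts': array([-6.87751362e-04, -3.86499953e+01, -3.22960961e+01,  7.02198758e-02,
        3.38245346e-02, -4.05851029e-05]), 'position': array([ 0.19155864, -0.54157077,  0.21373938]), 'orientation': array([-6.09075966e-04,  8.16487547e-01, -5.77362456e-01, -5.55654887e-04]), 'wrist_force': array([0.38270152, 0.35545099, 0.34955592]), 'torque': array([ 0.03227294, -0.01841652, -0.05242073]), 'grip_width': 0.09190285733131028}
scene {'camera_matrix': array([[538.14516182,   0.        , 282.15680116],
       [  0.        , 538.14516182, 207.91661803],
       [  0.        ,   0.        ,   1.        ]]), 'extrinsics': array([[-0.70673748,  0.70738746, -0.01118546,  0.40466293],
       [ 0.40545861,  0.39202849, -0.82578265, -0.12917086],
       [-0.57976327, -0.58814679, -0.56387756,  1.60290456],
       [ 
[... 321 characters left out ...]
61222,  0.34796921, -0.87689838,  0.28586977],
       [ 0.57288009, -0.6642265 , -0.48022031,  1.01514524],
       [ 0.        ,  0.        ,  0.        ,  1.        ]])}
wrist {'camera_matrix': array([[325.1922621 ,   0.        , 280.14217285],
       [  0.        , 325.1922621 , 208.16168079],
       [  0.        ,   0.        ,   1.        ]]), 'mount': array([[ 9.99999734e-01,  6.17331352e-04, -3.89546365e-04,
         4.28778254e-04],
       [-5.08558504e-04,  9.72021541e-01,  2.34891176e-01,
        -6.47327444e-02],
       [ 5.23653145e-04, -2.34890916e-01,  9.72021596e-01,
        -1.70169377e-01],
       [ 0.00000000e+00,  0.00000000e+00,  0.00000000e+00,
         1.00000000e+00]])}
```

View pics/scene0.png

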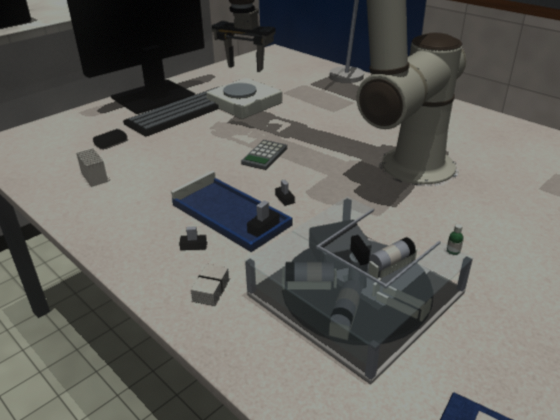

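View pics/side0.png

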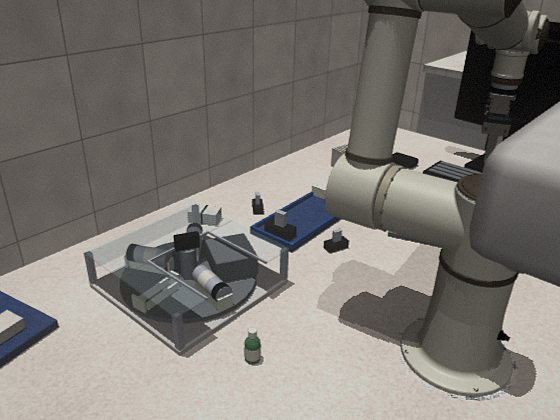

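Run:
```python
from h import *
a=cv2.imread('pics/scene0.png')[185:385,235:485]; b=cv2.imread('pics/side0.png')[190:360,80:300]
a=cv2.resize(a,(500,400),interpolation=3); b=cv2.resize(b,(518,400),interpolation=3)[:, :]
cv2.imwrite('pics/c1.png',cv2.resize(a,(750,600),interpolation=2))
for u,v,z in[(348,203,.099),(471,262,.099),(250,261,.099),(375,367,.0),(360,250,.122),(395,255,.084),(263,212,.054)]:print(u,v,pl('scene',u,v,z))
im=cv2.imread('pics/scene0.png'); hsv=cv2.cvtColor(im,cv2.COLOR_BGR2HSV)
m=cv2.inRange(hsv,(105,120,30),(125,255,255)); m[:150]=0;m[300:]=0;m[:,300:]=0
m=cv2.morphologyEx(m,cv2.MORPH_CLOSE,np.ones((9,9)))
c=max(cv2.findContours(m,0,2)[0],key=cv2.contourArea); h=cv2.approxPolyDP(cv2.convexHull(c),4,True)[:,0]
for u,v in h:print('tray',u,v,pl('scene',u,v,.024))
```

```text
348 203 [0.42354999 0.07060648 0.099     ]
471 262 [0.41787637 0.38264387 0.099     ]
250 261 [0.72534129 0.06211027 0.099     ]
375 367 [6.91740242e-01 3.60466473e-01 1.11022302e-16]
360 250 [0.5661618  0.21611082 0.122     ]
395 255 [0.48925382 0.25129141 0.084     ]
263 212 [ 0.54387477 -0.09386481  0.054     ]
tray 176 199 [ 0.63319448 -0.33482094  0.024     ]
tray 216 179 [ 0.49516507 -0.33781368  0.024     ]
tray 290 219 [ 0.48907786 -0.05546839  0.024     ]
tray 250 247 [ 0.6336035  -0.04406962  0.024     ]
```

View pics/c1.png

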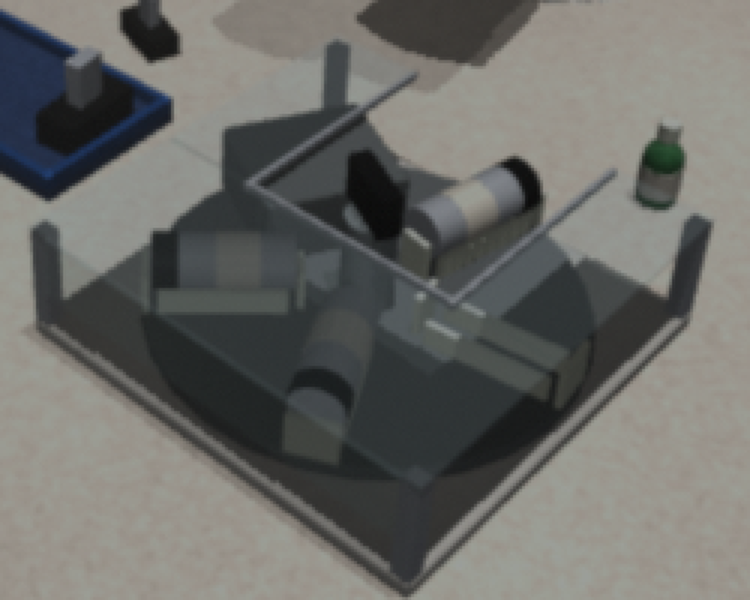

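Call:
send_rows --plan '[[[15,30,7,-1],[15,30,7,-1],[15,30,7,-1],[15,30,7,-1],[15,30,7,-1],[15,30,7,-1],[15,30,7,-1],[15,30,7,-1],[15,30,7,-1],[15,30,7,-1],[15,30,7,-1],[15,30,7,-1],[15,30,7,-1],[15,30,7,-1],[15,30,7,-1],[15,30,7,-1],[15,30,7,-1],[15,30,7,-1],[15,30,7,-1],[15,30,7,-1]]]' --fingers -1

```text
time: 1.82
position: [0.4932, 0.0887, 0.3515]
orientation: [0.004, -0.693, 0.721, 0.004]
wrist_force: [1.1, -0.5, 0.5]
grip_width: 0.0917
```

Run:
```python
from h import *
s,im=snap('wrist','w1.png'); print(s['time'],s['position'],s['orientation'],s['joint_positions'])
np.save('s1.npy',s,allow_pickle=True)
```

```text
1.8167 [0.49318631 0.0886896  0.35154075] [ 0.0038643  -0.69320467  0.72072091  0.0037037 ] [-0.07078079 -0.09202278  1.58739347  0.01073115  1.64653986  1.53974274]
```

View pics/w1.png

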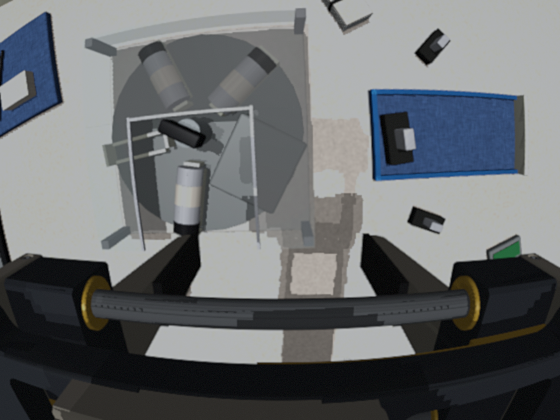

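Run:
```python
from h import *
s=np.load('s1.npy',allow_pickle=True).item()
P=lambda u,v,z:np.round(pl('wrist',u,v,z,s)[:2],4)
def a(p,q):return np.degrees(np.arctan2(*(q-p)[::-1]))
hull=lambda m:cv2.minAreaRect(max(cv2.findContours(m,0,2)[0],key=cv2.contourArea))
im=cv2.imread('pics/w1.png'); hsv=cv2.cvtColor(im,cv2.COLOR_BGR2HSV)
m=(im.max(2)<28).astype(np.uint8); m[:105]=0;m[155:]=0;m[:,:150]=0;m[:,215:]=0
b=hull(m);print('bar',b); bp=cv2.boxPoints(b); print([P(*p,.14) for p in bp], P(*b[0],.14))
print('slot',[P(u,v,.099) for u,v in[(128,120),(251,108),(258,247),(142,247)]])
c=P(190,165,.08),P(187,232,.08);print('can4',c,a(c[0],c[1]))
print('can1 ends',P(215,105,.08),P(272,57,.08),'can2',P(185,105,.08),P(150,48,.08))
print('blank',[P(u,v,.085) for u,v in[(250,110),(306,150),(275,210),(213,185)]])
m=cv2.inRange(hsv,(105,120,30),(125,255,255));m[:,:340]=0;m[230:]=0;m=cv2.morphologyEx(m,cv2.MORPH_CLOSE,np.ones((9,9)))
c=max(cv2.findContours(m,0,2)[0],key=cv2.contourArea); h=cv2.approxPolyDP(cv2.convexHull(c),5,True)[:,0]
print('tray',[(tuple(p),P(*p,.024)) for p in h])
m=(im.max(2)<34).astype(np.uint8);m[:100]=0;m[175:]=0;m[:,:375]=0;m[:,425:]=0
b=hull(m);print('chock',b,[P(*p,.042) for p in cv2.boxPoints(b)])
print('housing post bases',[P(u,v,.0) for u,v in[(107,243),(312,242)]],'tops',[P(u,v,.099) for u,v in[(88,42),(300,12)]])
```

```text
bar ((185.62095642089844, 128.77886962890625), (44.41438674926758, 14.33519458770752), 39.98688507080078)
[array([0.5811, 0.2283]), array([0.5934, 0.2155]), array([0.5552, 0.1746]), array([0.5428, 0.1869])] [0.5678 0.201 ]
slot [array([0.5897, 0.2991]), array([0.5899, 0.1247]), array([0.4017, 0.1251]), array([0.404 , 0.2996])]
can4 (array([0.5181, 0.2165]), array([0.4203, 0.2311])) 171.50934544026393
can1 ends [0.5989 0.1757] [0.6609 0.0956] can2 [0.6028 0.2185] [0.6937 0.2698]
blank [array([0.5883, 0.1275]), array([0.5315, 0.0549]), array([0.4503, 0.0998]), array([0.4889, 0.1841])]
tray [((np.int32(369), np.int32(92)), array([ 0.6172, -0.0502])), ((np.int32(516), np.int32(96)), array([ 0.6321, -0.3424])), ((np.int32(517), np.int32(172)), array([ 0.4913, -0.3487])), ((np.int32(375), np.int32(179)), array([ 0.4801, -0.0582]))]
chock ((396.02313232421875, 138.18463134765625), (49.7379264831543, 26.791501998901367), 82.87498474121094) [array([ 0.5801, -0.061 ]), array([ 0.5864, -0.1045]), array([ 0.5099, -0.1148]), array([ 0.505 , -0.0703])]
housing post bases [array([0.3757, 0.4261]), array([0.3709, 0.0424])] tops [array([0.7187, 0.3665]), array([0.7193, 0.0561])]
```

Call:
send_rows --plan '[[[7.3,12.3,-10,6.6],[7.3,12.3,-10,6.6],[7.3,12.3,-10,6.6],[7.3,12.3,-10,6.6],[7.3,12.3,-10,6.6],[7.3,12.3,-10,6.6],[7.3,12.3,-10,6.6],[7.3,12.3,-10,6.6],[7.3,12.3,-10,6.6],[7.3,12.3,-10,6.6],[0,0,0,0],[0,0,0,0]]]'

```text
time: 2.87
position: [0.5695, 0.2263, 0.2443]
orientation: [-0.003, 0.981, -0.194, -0.011]
wrist_force: [-0.8, -0.3, 0.8]
grip_width: 0.0916
```

Run:
```python
from h import *
s,im=snap('wrist','w2.png'); print(s['time'],s['position'],tool(s)[:3,0])
np.save('s2.npy',s,allow_pickle=True)
```

```text
2.8667 [0.56952988 0.22626586 0.24428618] [ 0.92424471 -0.38116001 -0.02210801]
```

View pics/w2.png

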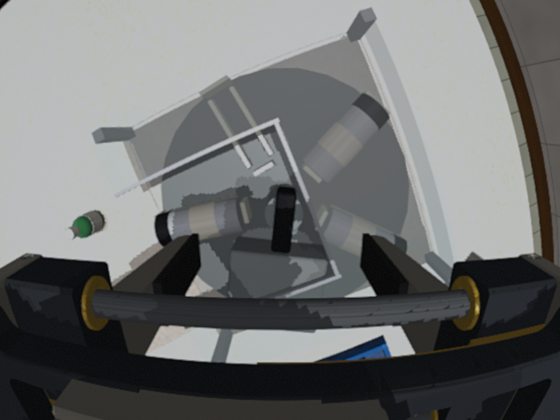

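Run:
```python
from h import *
s=np.load('s2.npy',allow_pickle=True).item()
P=lambda u,v,z:np.round(pl('wrist',u,v,z,s)[:2],4)
im=cv2.imread('pics/w2.png')
m=(im.max(2)<30).astype(np.uint8);m[:175]=0;m[265:]=0;m[:,:262]=0;m[:,305:]=0
c=max(cv2.findContours(m,0,2)[0],key=cv2.contourArea);b=cv2.minAreaRect(c);bp=cv2.boxPoints(b);print(b,bp.tolist())
print([P(*p,.14) for p in bp])
q=[P(*p,.14) for p in bp]
p=P(284.5,187,.14),P(281,252,.14);d=p[1]-p[0];print('bar c',(p[0]+p[1])/2,np.linalg.norm(d),np.degrees(np.arctan2(d[1],d[0])))
a,b=P(276,121,.099),P(338,277,.099);print('slot back',a,b,(a+b)/2)
a,b=P(160,228,.08),P(248,208,.08);d=a-b;print('can4',a,b,np.degrees(np.arctan2(d[1],d[0])))
```

```text
((283.28314208984375, 219.32479858398438), (19.22669219970703, 65.27330017089844), 5.8263421058654785) [[270.4063720703125, 250.81695556640625], [277.03253173828125, 185.880859375], [296.159912109375, 187.8326416015625], [289.53375244140625, 252.76873779296875]]
[array([0.5433, 0.1928]), array([0.5715, 0.2452]), array([0.586 , 0.2375]), array([0.5586, 0.1846])]
bar c [0.5644  0.21505] 0.05940412443593457 -115.31406204855308
slot back [0.591  0.2984] [0.5906 0.1236] [0.5908 0.211 ]
can4 [0.4242 0.2433] [0.5282 0.2263] 170.71644719473866
```

Call:
send_rows --plan '[[[-2.2,-7,-10,-2],[-2.2,-7,-20,-2],[0,0,-25,0],[0,0,-25,0],[0,0,-25,0],[0,0,-20,0],[0,0,-8,0],[0,0,0,0],[0,0,0,0]]]'

```text
time: 3.67
position: [0.567, 0.2056, 0.1169]
orientation: [-0.006, 0.97, -0.243, -0.003]
wrist_force: [-0.4, -0.4, 1.0]
grip_width: 0.0916
```

Run:
```python
from h import *
s=manip.state();x=tool(s)[:3];print(s['position'],np.degrees(np.arctan2(x[1,0],x[0,0])),x[:,2],s['wrist_force'])
```

```text
[0.56703266 0.2056151  0.11694587] -28.083771584418272 [-0.00372746  0.01230752 -0.99991731] [-0.42469722 -0.38750708  0.963558  ]
```

Call:
send_rows --plan '[[[-2,7,-5,1.6],[0,0,-4,0],[0,0,0,0]]]'

```text
time: 3.92
position: [0.5676, 0.2133, 0.1119]
orientation: [-0.007, 0.973, -0.229, -0.0]
wrist_force: [0.6, -0.3, -0.5]
grip_width: 0.0919
```

Call:
send_rows --plan '[[[0,0,0,0],[0,0,0,0],[0,0,0,0],[0,0,0,0],[0,0,0,0],[0,0,0,0],[0,0,0,0],[0,0,0,0],[0,0,0,0],[0,0,0,0]]]' --fingers 1 --grip_force 15

```text
time: 4.75
position: [0.5694, 0.214, 0.1148]
orientation: [-0.008, 0.974, -0.228, 0.002]
wrist_force: [1.1, 0.2, 1.1]
grip_width: 0.0272
```

Call:
send_rows --plan '[[[0,0,-3,0],[0,0,-2,0],[0,0,0,0],[0,0,0,0],[0,0,0,0]]]'

```text
time: 5.17
position: [0.5659, 0.2163, 0.1117]
orientation: [-0.008, 0.974, -0.228, -0.002]
wrist_force: [-1.1, 0.0, 1.0]
grip_width: 0.0178
```

```bash
cat > st.py <<'E'
from h import *
s=manip.state();x=tool(s)[:3];print(round(s['time'],1),s['position'].round(4),'yaw',np.degrees(np.arctan2(x[1,0],x[0,0])).round(2),x[:,2].round(3),s['wrist_force'].round(1),s['torque'].round(2),s['grip_width'].round(4))
E
python3 st.py
```

```text
Traceback (most recent call last):
  File "st.py", line 2, in <module>
    s=manip.state();x=tool(s)[:3];print(round(s['time'],1),s['position'].round(4),'yaw',np.degrees(np.arctan2(x[1,0],x[0,0])).round(2),x[:,2].round(3),s['wrist_force'].round(1),s['torque'].round(2),s['grip_width'].round(4))
                                                                                                                                                                                                      ^^^^^^^^^^^^^^^^^^^^^
AttributeError: 'float' object has no attribute 'round'
```

Call:
send_rows --plan '[[[0,0,0,4.2],[0,0,0,4.2],[0,0,0,0],[0,0,0,0]]]'

```text
time: 5.5
position: [0.5651, 0.2161, 0.1117]
orientation: [-0.008, 0.988, -0.155, -0.004]
wrist_force: [0.3, 2.0, -0.5]
grip_width: 0.0182
```

```bash
sed -i "s/s\['grip_width'\].round(4)/s['grip_width']/" st.py
python3 st.py
```

```text
5.5 [0.5651 0.2161 0.1117] yaw -17.78 [-0.005  0.017 -1.   ] [ 0.3  2.  -0.5] [ 0.05 -0.42 -0.24] 0.018170336448487586
```

Call:
send_rows --plan '[[[0,0,0,0],[0,0,0,0],[0,0,0,0],[0,0,0,0],[0,0,10,0],[0,0,20,0],[0,0,30,0],[-10,0,20,-7.1],[-10,0,20,-7.1],[-10,0,0,-7.1],[-10,0,0,-7.1],[-10,0,0,-7.1],[-10,0,0,-7.1],[-10,0,0,-7.1],[-10,0,0,-7.1],[-10,0,0,-7.1],[-10,0,0,-7.1],[0,0,0,0],[0,0,0,0]]]' --fingers -1

```text
time: 7.08
position: [0.463, 0.2166, 0.2285]
orientation: [0.016, -0.706, 0.708, -0.007]
wrist_force: [-0.1, 0.6, 1.0]
grip_width: 0.0915
```

```bash
python3 st.py
python3 - <<'E'
from h import *
s,im=snap('wrist','w3.png')
np.save('s3.npy',s,allow_pickle=True)
E
```

```text
7.1 [0.463  0.2166 0.2285] yaw -90.09 [ 0.032  0.012 -0.999] [-0.1  0.6  1. ] [-0.01  0.03 -0.02] 0.09150247682934651
```

View pics/w3.png

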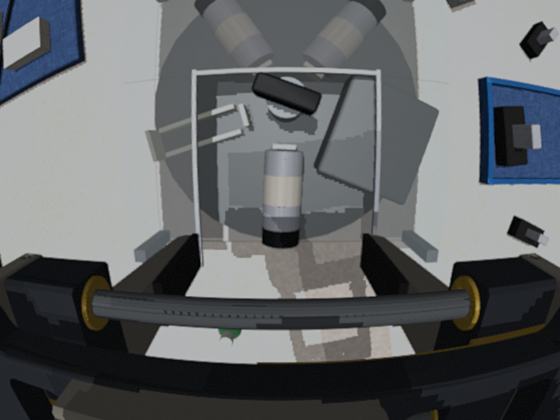

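Run:
```python
from h import *
s=np.load('s3.npy',allow_pickle=True).item()
P=lambda u,v,z:np.round(pl('wrist',u,v,z,s),4)
for u,v in[(284,152),(281,243)]:print('can top',P(u,v,.08))
print(P(265,190,.064),P(301,190,.064))
print('slot',P(195,71,.099),P(379,71,.099))
```

```text
can top [0.512 0.214 0.08 ]
can top [0.4189 0.217  0.08  ]
[0.4718 0.2339 0.064 ] [0.4718 0.1962 0.064 ]
slot [0.5922 0.2981 0.099 ] [0.5925 0.1238 0.099 ]
```

Call:
send_rows --plan '[[[3,-1,-25,0],[0,0,-30,0],[0,0,-30,0],[0,0,-30,0],[0,0,-25,0],[0,0,-20,0],[0,0,-10,0],[0,0,0,0]]]'

```text
time: 7.8
position: [0.4731, 0.2153, 0.0568]
orientation: [-0.021, 0.713, -0.701, 0.01]
wrist_force: [0.2, 0.4, -0.1]
grip_width: 0.0923
```

```bash
python3 st.py
```

```text
7.8 [0.4731 0.2153 0.0568] yaw -89.0 [ 0.044  0.015 -0.999] [ 0.2  0.4 -0.1] [0.05 0.04 0.01] 0.09227882956501078
```

Call:
send_rows --plan '[[[-6,0,-5,0],[0,0,-5,0],[0,0,0,0]]]'

```text
time: 8.05
position: [0.4691, 0.2156, 0.0483]
orientation: [-0.022, 0.714, -0.7, 0.011]
wrist_force: [-0.1, 0.2, 0.3]
grip_width: 0.0921
```

Call:
send_rows --plan '[[[0,0,0,0],[0,0,0,0],[0,0,0,0],[0,0,0,0],[0,0,0,0],[0,0,0,0],[0,0,0,0],[0,0,0,0],[0,0,0,0],[0,0,0,0],[0,0,0,0],[0,0,0,0]]]' --fingers 1 --grip_force 20

```text
time: 9.05
position: [0.473, 0.2163, 0.0532]
orientation: [-0.026, 0.714, -0.7, 0.014]
wrist_force: [0.4, 0.3, 0.5]
grip_width: 0.0401
```

```bash
python3 st.py
```

```text
9.1 [0.473  0.2163 0.0532] yaw -88.82 [ 0.056  0.017 -0.998] [0.4 0.3 0.5] [-0.05  0.1  -0.09] 0.04011772917199943
```

Call:
send_rows --plan '[[[-1,0,15,0],[0,0,30,0],[0,0,35,0],[0,0,35,0],[0,0,35,0],[5,-20,10,7],[5,-20,0,7],[5,-20,0,7],[5,-20,0,7],[5,-20,0,7],[5,-20,0,7],[5,-20,0,7],[5,-20,0,7],[5,-20,0,7],[5,-20,0,7],[5,-20,0,7],[5,-20,0,7],[5,-20,0,7],[5,-20,0,7],[0,-20,0,7]]]'

```text
time: 10.72
position: [0.5344, -0.0946, 0.2118]
orientation: [-0.024, 0.986, 0.163, -0.014]
wrist_force: [-0.5, -0.3, -0.2]
grip_width: 0.0395
```

Call:
send_rows --plan '[[[0,-20,0,7],[0,-20,0,7],[0,-20,0,7],[0,-20,0,7],[0,-20,0,7],[0,-20,0,7],[0,-10,0,7],[0,0,0,7],[0,0,0,7],[0,0,0,7],[0,0,0,5],[0,0,0,0]]]'

```text
time: 11.72
position: [0.5297, -0.2346, 0.2021]
orientation: [-0.016, 0.67, 0.742, -0.031]
wrist_force: [0.8, 0.2, -0.9]
grip_width: 0.0395
```

```bash
python3 st.py
python3 - <<'E'
from h import *
s,im=snap('wrist','w4.png')
np.save('s4.npy',s,allow_pickle=True)
E
```

```text
11.7 [ 0.5297 -0.2346  0.2021] yaw 95.84 [-0.064 -0.025 -0.998] [ 0.8  0.2 -0.9] [ 0.08 -0.18 -0.07] 0.03951717071948728
```

View pics/w4.png

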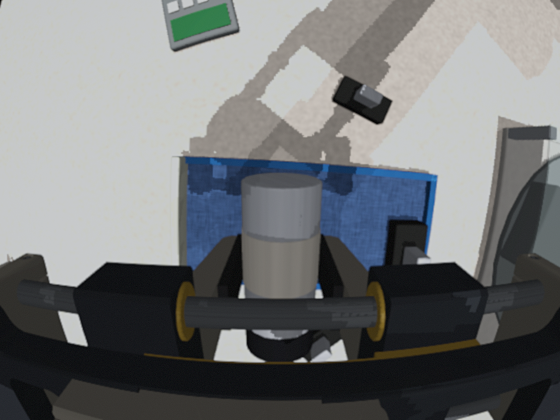

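Run:
```python
from h import *
s=np.load('s4.npy',allow_pickle=True).item()
P=lambda u,v,z:np.round(pl('wrist',u,v,z,s)[:2],4)
a,b=P(200,157,.024),P(434,174,.024);d=b-a;print(a,b,np.degrees(np.arctan2(d[1],d[0])))
print('stop inner top?',P(187,157,.046),P(187,250,.046),'floor',P(189,190,.012))
print('outer corner',P(437,174,.024), P(431,225,.024))
im=cv2.imread('pics/w4.png')
print(im[190,165:200:1].tolist())
```

```text
[ 0.4881 -0.3316] [ 0.477  -0.0641] 92.37614394069192
stop inner top? [ 0.4883 -0.34  ] [ 0.5891 -0.3344] floor [ 0.5278 -0.3452]
outer corner [ 0.4765 -0.0601] [ 0.5372 -0.0573]
[[196, 202, 200], [198, 202, 200], [201, 202, 200], [201, 202, 199], [198, 201, 199], [194, 199, 196], [201, 201, 199], [203, 202, 200], [204, 202, 200], [203, 202, 200], [204, 202, 200], [205, 204, 202], [195, 198, 196], [148, 155, 152], [95, 102, 100], [85, 92, 89], [87, 93, 91], [87, 93, 91], [86, 93, 90], [84, 92, 90], [85, 91, 89], [99, 91, 84], [126, 93, 74], [132, 88, 62], [124, 81, 57], [101, 66, 46], [88, 57, 41], [85, 55, 39], [85, 55, 38], [89, 58, 41], [92, 59, 41], [92, 59, 41], [90, 58, 41], [89, 57, 39], [91, 59, 41]]
```

Call:
send_rows --plan '[[[6,-16,-20,-1.6],[6,-16,-20,-1.6],[6,-16,-20,0],[5,-17,-20,0],[0,0,-20,0],[0,0,-20,0],[0,0,-20,0],[0,0,0,0]]]'

```text
time: 12.43
position: [0.5538, -0.302, 0.0561]
orientation: [-0.015, 0.701, 0.712, -0.029]
wrist_force: [0.3, 0.2, -1.7]
grip_width: 0.0397
```

```bash
python3 st.py
```

```text
12.4 [ 0.5538 -0.302   0.0561] yaw 90.93 [-0.063 -0.02  -0.998] [ 0.3  0.2 -1.7] [ 0.11 -0.18 -0.04] 0.039694706441465624
```

Call:
send_rows --plan '[[[0,2,-15,1.5],[0,0,-10,0],[0,0,-6,0],[0,0,-3,0]]]'

```text
time: 12.77
position: [0.5544, -0.301, 0.0232]
orientation: [-0.014, 0.694, 0.719, -0.03]
wrist_force: [-2.4, 0.2, 3.7]
grip_width: 0.0393
```

```bash
python3 st.py
```

```text
12.8 [ 0.5544 -0.301   0.0232] yaw 92.06 [-0.062 -0.023 -0.998] [-2.4  0.2  3.7] [0.05 0.18 0.03] 0.03933297477669684
```

Call:
send_rows --plan '[[[0,0,-1,0],[0,0,0,0],[0,0,0,0],[0,0,0,0],[0,0,10,0],[0,0,25,0],[0,0,35,0],[0,0,35,0],[0,0,35,0],[0,0,20,0],[0,0,0,0]]]' --fingers -0.13

```text
time: 13.68
position: [0.5557, -0.301, 0.1983]
orientation: [-0.01, 0.695, 0.718, -0.029]
wrist_force: [0.8, -0.4, 0.3]
grip_width: 0.0517
```

```bash
python3 st.py
python3 - <<'E'
from h import *
s,im=snap('wrist','w5.png')
np.save('s5.npy',s,allow_pickle=True)
E
```

```text
13.7 [ 0.5557 -0.301   0.1983] yaw 91.9 [-0.055 -0.027 -0.998] [ 0.8 -0.4  0.3] [ 0.08 -0.11  0.01] 0.05173568464028031
```

View pics/w5.png

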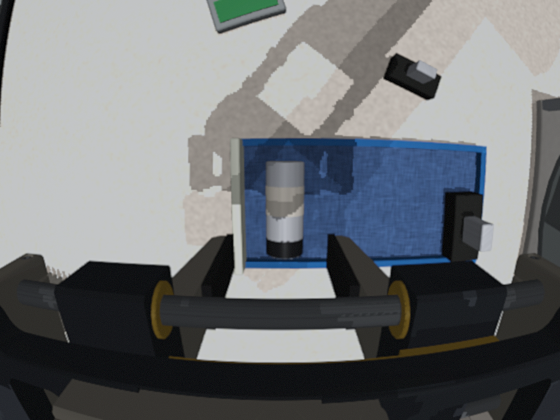

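```bash
cat > tr.py <<'E'
from h import *
T=np.array([.556,-.2055]);t=np.radians(2.5);RT=np.array([[np.cos(t),-np.sin(t)],[np.sin(t),np.cos(t)]])
def Q(s,u,v,z):
    p=pl('wrist',u,v,z,s)[:2]; return (1e3*RT.T@(p-T)).round(1), p.round(4)
def W(x,y): return (T+RT@np.array([x,y])/1e3).round(4)
E
python3 - <<'E'
from tr import *
s=np.load('s5.npy',allow_pickle=True).item()
print('can',Q(s,266,200,.032),Q(s,303,200,.032),Q(s,285,160,.045),Q(s,285,255,.045))
print('stop',Q(s,245,200,.012),Q(s,242,142,.046)); print('end rim',Q(s,487,147,.024),'rims',Q(s,350,140,.024),Q(s,350,266,.024))
print('chock',Q(s,443,255,.042),Q(s,446,193,.042),Q(s,481,193,.042),Q(s,480,260,.012),'tab',Q(s,463,215,.084),Q(s,463,245,.084))
E
```

```text
can (array([  -7.8, -115.1]), array([ 0.5533, -0.3209])) (array([ -7.5, -75.9]), array([ 0.5518, -0.2817])) (array([-50.3, -94.5]), array([ 0.5099, -0.3021])) (array([ 49.1, -95.2]), array([ 0.6092, -0.2985]))
stop (array([  -4.8, -140.3]), array([ 0.5573, -0.3459])) (array([ -69.1, -137.4]), array([ 0.4929, -0.3458]))
end rim (array([-71.2, 150.5]), array([ 0.4783, -0.0582])) rims (array([-71.4, -24.7]), array([ 0.4858, -0.2333])) (array([ 70.6, -20.8]), array([ 0.6274, -0.2232]))
chock (array([55.2, 87.4]), array([ 0.6074, -0.1158])) (array([-16.8,  83.7]), array([ 0.5356, -0.1226])) (array([-17.3, 132.3]), array([ 0.533 , -0.0741])) (array([ 76.1, 163.7]), array([ 0.6249, -0.0386])) tab (array([-0.5, 83.5]), array([ 0.5519, -0.1221])) (array([30.8, 87.6]), array([ 0.583 , -0.1167]))
```

Call:
send_rows --plan '[[[0,26,0,3.5],[0,26,0,3.5],[0,26,0,3.5],[0,26,0,3.5],[0,26,0,3.5],[0,26,0,3.5],[0,26,0,3.5],[0,26,0,3.5],[0,26,0,3.5],[0,26,0,3.5],[0,26,0,3.5],[0,26,0,3.5],[0,26,0,3.5],[0,26,0,3.5],[0,26,0,3.5],[0,26,0,3.5],[0,26,0,3.5],[0,26,0,3.5],[0,26,0,3.5],[0,20,0,3.5]]]'

```text
time: 15.4
position: [0.5303, 0.2361, 0.1568]
orientation: [-0.016, 0.132, 0.99, -0.043]
wrist_force: [-0.8, -0.2, 0.2]
grip_width: 0.0519
```

```bash
python3 st.py
```

```text
15.4 [0.5303 0.2361 0.1568] yaw 164.78 [-0.043 -0.08  -0.996] [-0.8 -0.2  0.2] [ 0.13 -0.13  0.02] 0.0519204385072428
```

Call:
send_rows --plan '[[[10,-7,0,-1.5],[10,-7,0,-1.3],[10,-7,0,0],[4,-2,0,0],[0,0,0,0],[0,0,0,0],[0,0,0,0],[0,0,0,0],[0,0,0,0],[0,0,0,0],[0,0,0,0],[0,0,0,0],[0,0,0,0],[0,0,0,0],[0,0,0,0],[0,0,0,0],[0,0,0,0],[0,0,0,0],[0,0,0,0],[0,0,0,0]]]'

```text
time: 17.07
position: [0.5617, 0.2114, 0.1493]
orientation: [-0.023, 0.156, 0.986, -0.044]
wrist_force: [-0.0, -0.6, -0.1]
grip_width: 0.052
```

```bash
python3 st.py
```

```text
17.1 [0.5617 0.2114 0.1493] yaw 161.89 [-0.059 -0.079 -0.995] [-0.  -0.6 -0.1] [ 0.13 -0.13  0.03] 0.052005132642283076
```

Call:
send_rows --plan '[[[3,2,-20,0],[0,0,-18,0]]]'

```text
time: 17.23
position: [0.5681, 0.2142, 0.1152]
orientation: [-0.018, 0.157, 0.987, -0.042]
wrist_force: [-0.2, -0.6, -0.9]
grip_width: 0.0515
```

Call:
send_rows --plan '[[[0,0,0,0],[0,0,0,0],[0,0,0,0],[0,0,0,0],[0,0,0,0],[0,0,0,0],[0,0,0,0]]]' --fingers 1 --grip_force 20

```text
time: 17.82
position: [0.5643, 0.2145, 0.1135]
orientation: [-0.023, 0.157, 0.986, -0.043]
wrist_force: [2.2, -1.4, -5.0]
grip_width: 0.0182
```

```bash
python3 st.py
```

```text
17.8 [0.5643 0.2145 0.1135] yaw 161.87 [-0.059 -0.077 -0.995] [ 2.2 -1.4 -5. ] [ 0.03 -0.75 -0.03] 0.01816114154193184
```

Call:
send_rows --plan '[[[0,0,0,-7.1],[0,0,0,-7.1],[0,0,0,-7.1],[0,0,0,-7.1],[0,0,0,-7.1],[0,0,0,-7.1],[0,0,0,-7.1],[0,0,0,-7.1],[0,0,0,-7.1],[0,0,0,-7.1],[0,0,0,-7.1],[0,0,0,-7.1],[0,0,0,-7.1],[0,0,0,-7.1],[0,0,0,-7.1],[0,0,0,-7.1],[0,0,0,-7.1],[0,0,0,-7.1],[0,0,0,-7.1],[0,0,0,0]]]'

```text
time: 19.48
position: [0.5651, 0.2108, 0.1136]
orientation: [-0.046, 0.974, 0.22, -0.001]
wrist_force: [1.4, 0.3, -3.7]
grip_width: 0.0182
```

```bash
python3 st.py
```

```text
19.5 [0.5651 0.2108 0.1136] yaw 25.42 [-0.022  0.09  -0.996] [ 1.4  0.3 -3.7] [ 0.01 -0.05 -0.51] 0.018154948841322942
```

Call:
send_rows --plan '[[[0,2,0,-6],[0,0,0,-2],[0,0,0,0],[0,0,0,0]]]'

```text
time: 19.82
position: [0.565, 0.2108, 0.1136]
orientation: [-0.044, 0.987, 0.156, 0.002]
wrist_force: [1.2, 1.7, -4.3]
grip_width: 0.0183
```

```bash
python3 st.py
```

```text
19.8 [0.565  0.2108 0.1136] yaw 17.87 [-0.01   0.088 -0.996] [ 1.2  1.7 -4.3] [-0.07  0.06  0.29] 0.01831048546460919
```

Call:
send_rows --plan '[[[0,0,0,0],[0,0,0,0],[0,0,0,0],[0,0,15,0],[0,0,35,0],[-10,0,20,7.1],[-10,0,0,7.1],[-10,0,0,7.1],[-10,0,0,7.1],[-10,0,0,7.1],[-10,0,0,7.1],[-10,0,0,7.1],[-10,0,0,7.1],[-10,0,0,7.1],[-10,0,0,7.1],[0,0,0,0]]]' --fingers -0.4

```text
time: 21.15
position: [0.4684, 0.211, 0.1972]
orientation: [-0.036, 0.703, 0.711, -0.014]
wrist_force: [-0.5, 0.7, -0.8]
grip_width: 0.0642
```

```bash
python3 st.py
python3 - <<'E'
from h import *
s,im=snap('wrist','w6.png')
np.save('s6.npy',s,allow_pickle=True)
E
```

```text
21.1 [0.4684 0.211  0.1972] yaw 90.59 [-0.07   0.03  -0.997] [-0.5  0.7 -0.8] [ 0.03 -0.19 -0.05] 0.06420599213040581
```

View pics/w6.png

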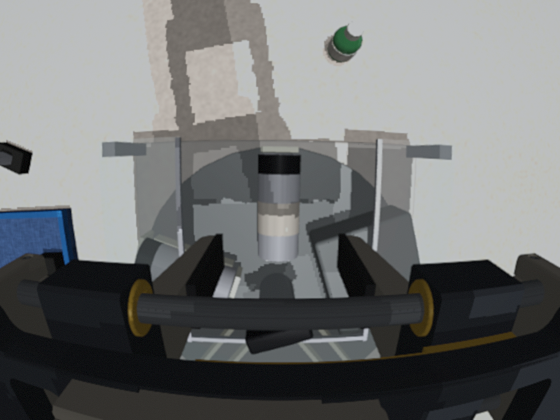

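Run:
```python
from h import *
s=np.load('s6.npy',allow_pickle=True).item()
P=lambda u,v,z:np.round(pl('wrist',u,v,z,s)[:2],4)
print(P(279,156,.075),P(279,257,.075),P(259,200,.064),P(299,200,.064),'slot',P(180,190,.099),P(378,190,.099))
```

```text
[0.4161 0.2127] [0.5115 0.2137] [0.4582 0.1943] [0.458  0.2326] slot [0.4447 0.1269] [0.4435 0.2992]
```

Call:
send_rows --plan '[[[-5,2,-25,0],[0,0,-35,0],[0,0,-35,0],[0,0,-30,0],[0,0,-15,0],[0,0,-5,0]]]'

```text
time: 21.7
position: [0.4726, 0.2135, 0.0535]
orientation: [-0.03, 0.712, 0.701, -0.005]
wrist_force: [-0.3, 0.3, -0.5]
grip_width: 0.0649
```

```bash
python3 st.py
```

```text
21.7 [0.4726 0.2135 0.0535] yaw 89.09 [-0.049  0.035 -0.998] [-0.3  0.3 -0.5] [ 0.01 -0.13 -0.03] 0.06490228563336682
```

Call:
send_rows --plan '[[[-6,0,-6,0],[0,0,0,0]]]'

```text
time: 21.87
position: [0.4663, 0.2131, 0.0463]
orientation: [-0.03, 0.714, 0.7, -0.006]
wrist_force: [-2.0, -0.0, -0.9]
grip_width: 0.0641
```

Call:
send_rows --plan '[[[0,0,0,0],[0,0,0,0],[0,0,0,0],[0,0,0,0],[0,0,0,0],[0,0,0,0],[0,0,0,0]]]' --fingers 1

```text
time: 22.45
position: [0.4712, 0.2139, 0.052]
orientation: [-0.027, 0.714, 0.699, -0.002]
wrist_force: [-0.6, -0.5, -0.8]
grip_width: 0.0392
```

```bash
python3 st.py
```

```text
22.4 [0.4712 0.2139 0.052 ] yaw 88.73 [-0.04   0.037 -0.999] [-0.6 -0.5 -0.8] [-0.02 -0.11 -0.02] 0.039194796814692526
```

Call:
send_rows --plan '[[[0,0,20,0],[0,0,40,0],[0,0,40,0],[0,0,40,0],[6,-30,10,0.3],[6,-30,0,0.3],[6,-30,0,0.3],[6,-30,0,0.3],[6,-30,0,0.3],[6,-30,0,0.3],[6,-30,0,0.3],[6,-30,0,0.3],[6,-30,0,0.3],[6,-30,0,0.3],[6,-30,0,0.3],[6,-30,0,0.3],[6,-30,0,0],[6,-30,0,0],[6,-20,0,0],[0,0,0,0]]]'

```text
time: 24.12
position: [0.5565, -0.2474, 0.2081]
orientation: [-0.027, 0.689, 0.724, -0.003]
wrist_force: [0.0, 0.5, -1.0]
grip_width: 0.0393
```

```bash
python3 st.py
```

```text
24.1 [ 0.5565 -0.2474  0.2081] yaw 92.76 [-0.043  0.032 -0.999] [ 0.   0.5 -1. ] [ 0.04 -0.15 -0.03] 0.039301847879290114
```

Call:
send_rows --plan '[[[4,10,-30,0],[0,0,-35,0],[0,0,-35,0],[0,0,-30,0],[0,0,-20,0],[0,0,0,0]]]'

```text
time: 24.62
position: [0.5606, -0.236, 0.0546]
orientation: [-0.025, 0.69, 0.723, -0.002]
wrist_force: [-0.6, 1.1, -1.0]
grip_width: 0.0396
```

```bash
python3 st.py
```

```text
24.6 [ 0.5606 -0.236   0.0546] yaw 92.62 [-0.038  0.031 -0.999] [-0.6  1.1 -1. ] [ 0.07 -0.15 -0.  ] 0.03963322819782628
```

Call:
send_rows --plan '[[[0,-2,-15,0],[0,0,-12,0],[0,0,-6,0],[0,0,-3,0]]]'

```text
time: 24.95
position: [0.5615, -0.2364, 0.0197]
orientation: [-0.024, 0.69, 0.724, -0.002]
wrist_force: [0.3, -0.1, -0.6]
grip_width: 0.0394
```

```bash
python3 st.py
```

```text
24.9 [ 0.5615 -0.2364  0.0197] yaw 92.71 [-0.037  0.031 -0.999] [ 0.3 -0.1 -0.6] [ 0.05 -0.14  0.03] 0.03940382660046906
```

Call:
send_rows --plan '[[[0,0,-2,0],[0,0,0,0]]]'

```text
time: 25.12
position: [0.5623, -0.2365, 0.0194]
orientation: [-0.023, 0.69, 0.724, -0.002]
wrist_force: [0.1, 0.1, -1.3]
grip_width: 0.0393
```

```bash
python3 st.py
```

```text
25.1 [ 0.5623 -0.2365  0.0194] yaw 92.73 [-0.036  0.03  -0.999] [ 0.1  0.1 -1.3] [-0.02 -0.14 -0.02] 0.0393138765781171
```

Call:
send_rows --plan '[[[0,0,-3,0],[0,0,-1,0]]]'

```text
time: 25.28
position: [0.5642, -0.2375, 0.0188]
orientation: [-0.021, 0.69, 0.724, -0.001]
wrist_force: [0.3, -1.2, -0.3]
grip_width: 0.0397
```

Call:
send_rows --plan '[[[0,0,0,0],[0,0,0,0],[0,0,0,0],[0,0,0,0],[0,0,10,0],[0,0,30,0],[0,0,40,0],[0,0,40,0],[0,0,30,0],[0,0,20,0]]]' --fingers -0.13

```text
time: 26.12
position: [0.5603, -0.2349, 0.1936]
orientation: [-0.026, 0.69, 0.724, -0.002]
wrist_force: [0.0, -0.0, 0.5]
grip_width: 0.0522
```

```bash
python3 st.py
python3 - <<'E'
from h import *
s,im=snap('wrist','w7.png')
np.save('s7.npy',s,allow_pickle=True)
E
```

```text
26.1 [ 0.5603 -0.2349  0.1936] yaw 92.71 [-0.039  0.033 -0.999] [ 0.  -0.   0.5] [-0.01 -0.11  0.02] 0.052163531395554755
```

View pics/w7.png

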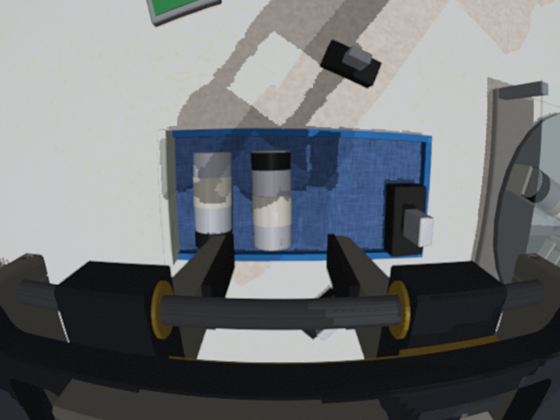

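Call:
send_rows --plan '[[[1,28,2,-4.8],[1,28,2,-4.8],[1,28,2,-4.8],[1,28,2,-4.8],[1,28,2,-4.8],[1,28,2,-4.8],[1,28,2,-4.8],[1,28,2,-4.8],[1,28,2,-4.8],[1,28,2,-4.8],[1,28,2,-4.8],[1,28,2,-4.8],[1,28,2,-4.8],[1,28,2,-4.8],[1,28,2,-4.8],[0,0,0,-2.5],[0,0,0,0]]]'

```text
time: 27.58
position: [0.5755, 0.2014, 0.2406]
orientation: [-0.012, 0.992, 0.124, 0.013]
wrist_force: [-0.2, 0.1, 0.1]
grip_width: 0.0519
```

```bash
python3 st.py
```

```text
27.6 [0.5755 0.2014 0.2406] yaw 14.21 [ 0.022  0.026 -0.999] [-0.2  0.1  0.1] [-0.04 -0.06  0.  ] 0.05187068055431649
```

Call:
send_rows --plan '[[[-8,6,-15,3.8],[-7,5,-25,0],[0,0,-35,0],[0,0,-30,0],[0,0,-12,0],[0,0,0,0]]]'

```text
time: 28.08
position: [0.5608, 0.2112, 0.1232]
orientation: [-0.012, 0.987, 0.162, 0.016]
wrist_force: [-0.6, 0.3, 0.6]
grip_width: 0.0517
```

```bash
python3 st.py
```

```text
28.1 [0.5608 0.2112 0.1232] yaw 18.64 [ 0.028  0.029 -0.999] [-0.6  0.3  0.6] [-0.03 -0.04 -0.02] 0.05170059874025152
```

Call:
send_rows --plan '[[[4,2,-11,-0.6],[0,0,0,0]]]'

```text
time: 28.25
position: [0.5644, 0.212, 0.1119]
orientation: [-0.012, 0.987, 0.157, 0.016]
wrist_force: [-0.7, 0.5, -1.0]
grip_width: 0.0519
```

Call:
send_rows --plan '[[[0,0,0,0],[0,0,0,0],[0,0,0,0],[0,0,0,0],[0,0,0,0],[0,0,0,0],[0,0,0,0],[0,0,0,-7.1],[0,0,0,-7.1],[0,0,0,-7.1],[0,0,0,-7.1],[0,0,0,-7.1],[0,0,0,-7.1],[0,0,0,-7.1],[0,0,0,-7.1],[0,0,0,-7.1],[0,0,0,-4],[0,0,0,0],[0,0,0,0]]]' --fingers 1

```text
time: 29.83
position: [0.5625, 0.2108, 0.1173]
orientation: [-0.0, 0.903, -0.429, 0.017]
wrist_force: [-0.3, -0.9, -1.5]
grip_width: 0.0181
```

```bash
python3 st.py
```

```text
29.8 [0.5625 0.2108 0.1173] yaw -50.84 [ 0.031 -0.014 -0.999] [-0.3 -0.9 -1.5] [0.04 0.16 0.11] 0.018133963114388894
```

Call:
send_rows --plan '[[[1,1,0,-3.3],[0,0,0,0],[0,0,0,0]]]'

```text
time: 30.08
position: [0.5623, 0.2108, 0.1173]
orientation: [0.002, 0.892, -0.453, 0.016]
wrist_force: [-0.3, -1.0, -1.6]
grip_width: 0.0182
```

```bash
python3 st.py
```

```text
30.1 [0.5623 0.2108 0.1173] yaw -53.84 [ 0.027 -0.017 -0.999] [-0.3 -1.  -1.6] [0.07 0.13 0.26] 0.018225089495098174
```

Call:
send_rows --plan '[[[0,0,0,0],[0,0,0,0],[0,0,0,0],[0,0,15,0],[0,0,35,0],[-10,0,20,-4],[-10,0,0,-4],[-10,0,0,-4],[-10,0,0,-4],[-10,0,0,-4],[-10,0,0,-4],[-10,0,0,-4],[-10,0,0,-4],[-10,0,0,-4],[-6,0,0,0],[0,0,0,0]]]' --fingers -0.4

```text
time: 31.42
position: [0.4679, 0.2127, 0.1969]
orientation: [0.0, -0.703, 0.711, -0.021]
wrist_force: [-0.3, 0.1, 0.2]
grip_width: 0.0642
```

```bash
python3 st.py
python3 - <<'E'
from h import *
s,im=snap('wrist','w8.png')
np.save('s8.npy',s,allow_pickle=True)
E
```

```text
31.4 [0.4679 0.2127 0.1969] yaw -90.64 [ 0.031 -0.03  -0.999] [-0.3  0.1  0.2] [0.06 0.05 0.01] 0.06416477227430209
```

View pics/w8.png

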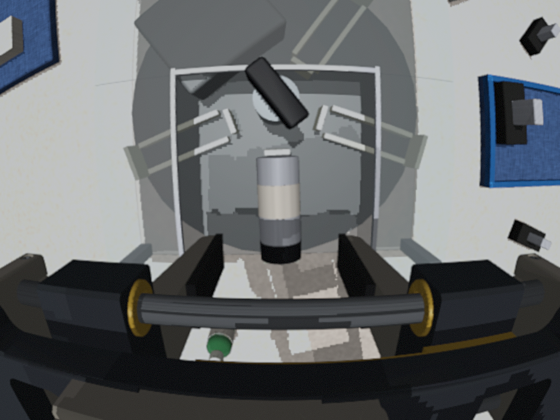

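Call:
send_rows --plan '[[[-10,0,-25,0],[0,0,-35,0],[0,0,-35,0],[0,0,-30,0],[0,0,-15,0],[0,0,-10,0]]]'

```text
time: 31.97
position: [0.4659, 0.2136, 0.0481]
orientation: [0.009, -0.707, 0.707, -0.027]
wrist_force: [0.3, 0.2, 0.3]
grip_width: 0.0646
```

```bash
python3 st.py
python3 - <<'E'
from h import *
s=np.load('s8.npy',allow_pickle=True).item()
P=lambda u,v,z:np.round(pl('wrist',u,v,z,s)[:2],4)
print(P(277,157,.08),P(281,260,.08),P(258,200,.064),P(301,200,.064))
E
```

```text
32.0 [0.4659 0.2136 0.0481] yaw -90.05 [ 0.05  -0.025 -0.998] [0.3 0.2 0.3] [ 0.01  0.05 -0.01] 0.06458126978440897
[0.5134 0.211 ] [0.4168 0.2085] [0.472  0.2293] [0.4713 0.1883]
```

Call:
send_rows --plan '[[[-1,-3,-1,0],[0,0,0,0],[0,0,0,0],[0,0,0,0],[0,0,0,0],[0,0,0,0],[0,0,0,0]]]' --fingers 1

```text
time: 32.55
position: [0.467, 0.2103, 0.049]
orientation: [-0.01, 0.708, -0.706, 0.027]
wrist_force: [-1.4, -0.5, -2.0]
grip_width: 0.0398
```

```bash
python3 st.py
```

```text
32.5 [0.467  0.2103 0.049 ] yaw -89.9 [ 0.052 -0.025 -0.998] [-1.4 -0.5 -2. ] [ 0.    0.31 -0.01] 0.039813968126062096
```

Call:
send_rows --plan '[[[0,0,20,0],[0,0,40,0],[0,0,40,0],[0,0,40,0],[6,-26,10,0.2],[6,-26,0,0.2],[6,-26,0,0.2],[6,-26,0,0.2],[6,-26,0,0.2],[6,-26,0,0.2],[6,-26,0,0.2],[6,-26,0,0.2],[6,-26,0,0.2],[6,-26,0,0.2],[6,-26,0,0.2],[6,-26,0,0.2],[6,-26,0,0],[6,-26,0,0],[4,-20,0,0],[0,0,0,0]]]'

```text
time: 34.22
position: [0.5558, -0.1922, 0.2147]
orientation: [-0.015, 0.726, -0.687, 0.035]
wrist_force: [0.7, -1.4, -1.9]
grip_width: 0.0393
```

```bash
python3 st.py;python3 - <<'E'
from h import *
s,im=snap('wrist','w9.png')
np.save('s9.npy',s,allow_pickle=True)
E
```

```text
34.2 [ 0.5558 -0.1922  0.2147] yaw -86.92 [ 0.071 -0.027 -0.997] [ 0.7 -1.4 -1.9] [ 0.09  0.1  -0.  ] 0.039295105490210806
```

View pics/w9.png

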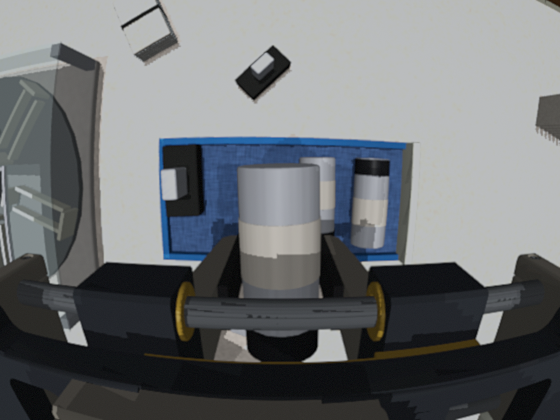

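Run:
```python
from tr import *
s=np.load('s9.npy',allow_pickle=True).item()
print('chock',Q(s,203,146,.042),Q(s,202,215,.042),Q(s,168,146,.042),'tab',Q(s,163,170,.084),Q(s,164,198,.084),Q(s,187,184,.084))
print('B right',Q(s,335,180,.032),Q(s,301,165,.04),'A',Q(s,354,200,.032),Q(s,388,200,.032))
print('rim corner',Q(s,161,140,.024),'stop',Q(s,403,200,.012))
```

```text
chock (array([61.8, 91.1]), array([ 0.6138, -0.1118])) (array([-13.5,  93.4]), array([ 0.5384, -0.1128])) (array([ 62.8, 130.8]), array([ 0.6131, -0.072 ])) tab (array([ 38.5, 122.7]), array([ 0.5892, -0.0812])) (array([ 11.1, 122.6]), array([ 0.5618, -0.0826])) (array([24.7, 98.5]), array([ 0.5764, -0.1061]))
B right (array([ 25.1, -53.7]), array([ 0.5835, -0.2581])) (array([ 41.4, -14.5]), array([ 0.598 , -0.2182])) A (array([  2.8, -76.7]), array([ 0.5621, -0.282 ])) (array([   3.3, -118.3]), array([ 0.5644, -0.3235]))
rim corner (array([ 70.6, 145.4]), array([ 0.6202, -0.0572])) stop (array([   0.7, -146.4]), array([ 0.5631, -0.3517]))
```

Call:
send_rows --plan '[[[-2,9,-30,0],[-2,9,-35,0],[0,0,-35,0],[0,0,-35,0],[0,0,-25,0],[0,0,0,0]]]'

```text
time: 34.77
position: [0.5525, -0.167, 0.0544]
orientation: [-0.018, 0.727, -0.686, 0.039]
wrist_force: [-1.9, 0.1, -1.7]
grip_width: 0.0397
```

```bash
python3 st.py
```

```text
34.8 [ 0.5525 -0.167   0.0544] yaw -86.73 [ 0.081 -0.028 -0.996] [-1.9  0.1 -1.7] [0.05 0.22 0.05] 0.039678899273309046
```

Call:
send_rows --plan '[[[3,-7,-15,-0.7],[0,0,-12,0],[0,0,-6,0],[0,0,-3,0]]]'

```text
time: 35.1
position: [0.5573, -0.1712, 0.0208]
orientation: [-0.018, 0.724, -0.689, 0.04]
wrist_force: [0.8, 0.1, -2.0]
grip_width: 0.0392
```

```bash
python3 st.py
```

```text
35.1 [ 0.5573 -0.1712  0.0208] yaw -87.22 [ 0.083 -0.029 -0.996] [ 0.8  0.1 -2. ] [ 0.04  0.07 -0.06] 0.03921136592592405
```

Call:
send_rows --plan '[[[0,0,-3,0],[0,0,-2,0]]]'

```text
time: 35.27
position: [0.5585, -0.1712, 0.0174]
orientation: [-0.019, 0.724, -0.688, 0.041]
wrist_force: [-0.3, 0.6, -1.8]
grip_width: 0.0389
```

```bash
python3 st.py
```

```text
35.3 [ 0.5585 -0.1712  0.0174] yaw -87.18 [ 0.086 -0.03  -0.996] [-0.3  0.6 -1.8] [ 0.05  0.01 -0.  ] 0.038900180649436594
```

Call:
send_rows --plan '[[[0,0,-2,0],[0,0,-1,0]]]'

```text
time: 35.43
position: [0.5596, -0.1715, 0.0159]
orientation: [-0.019, 0.724, -0.688, 0.043]
wrist_force: [-0.4, 0.3, -0.1]
grip_width: 0.0393
```

```bash
python3 st.py
```

```text
35.4 [ 0.5596 -0.1715  0.0159] yaw -87.16 [ 0.088 -0.031 -0.996] [-0.4  0.3 -0.1] [ 0.14  0.18 -0.02] 0.03926014940329356
```

Call:
send_rows --plan '[[[0,0,0,0],[0,0,0,0],[0,0,0,0],[0,0,0,0],[0,0,10,0],[0,0,30,0],[0,0,40,0],[0,0,40,0],[0,0,40,0],[0,0,20,0],[0,0,0,0]]]' --fingers -0.13

```text
time: 36.35
position: [0.5578, -0.1708, 0.2092]
orientation: [-0.019, 0.724, -0.688, 0.044]
wrist_force: [0.2, -0.4, -0.3]
grip_width: 0.0523
```

```bash
python3 st.py;python3 - <<'E'
from h import *
s,im=snap('wrist','w10.png')
np.save('s10.npy',s,allow_pickle=True)
E
```

```text
36.4 [ 0.5578 -0.1708  0.2092] yaw -87.2 [ 0.09  -0.032 -0.995] [ 0.2 -0.4 -0.3] [0.03 0.01 0.  ] 0.052254751966359814
```

View pics/w10.png

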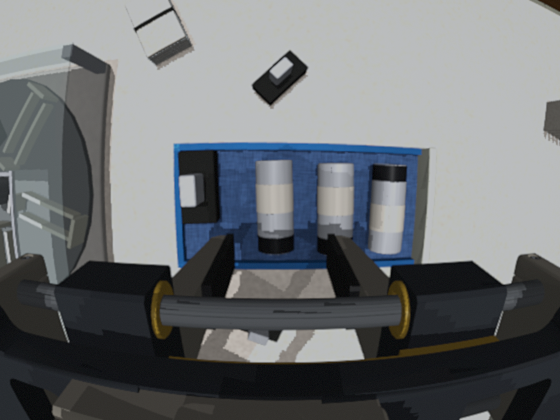

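Run:
```python
from tr import *
s=np.load('s10.npy',allow_pickle=True).item()
im=cv2.imread('pics/w10.png')
m=(im.max(2)<32).astype(np.uint8);m[:140]=0;m[232:]=0;m[:,:176]=0;m[:,226:]=0
m=cv2.morphologyEx(m,cv2.MORPH_OPEN,np.ones((3,3)))
c=max(cv2.findContours(m,0,2)[0],key=cv2.contourArea);b=cv2.minAreaRect(cv2.convexHull(c));print(b)
for p in cv2.boxPoints(b):print(p,Q(s,*p,.042))
g=cv2.inRange(im,(95,95,95),(255,255,255));g[:165]=0;g[215:]=0;g[:,:176]=0;g[:,212:]=0
c=max(cv2.findContours(g,0,2)[0],key=cv2.contourArea);b=cv2.minAreaRect(c);print('tab',b)
for p in cv2.boxPoints(b):print(p,Q(s,*p,.084))
print('+y rim',Q(s,176,150,.024),Q(s,180,262,.024),'stop floor',Q(s,414,180,.012))
print('cans',[Q(s,u,200,.032)[0] for u in(255,292,317,354,370,405)])
```

```text
((209.0, 186.0), (70.0, 20.0), 90.0)
[199. 151.] (array([ 62.9, 114.4]), array([ 0.6138, -0.0885]))
[219. 151.] (array([62.5, 92.7]), array([ 0.6144, -0.1101]))
[219. 221.] (array([-12.4,  93.8]), array([ 0.5395, -0.1124]))
[199. 221.] (array([-12.5, 115.9]), array([ 0.5385, -0.0902]))
tab ((187.12646484375, 190.5233612060547), (31.75054931640625, 16.155977249145508), 86.42366790771484)
[178.07394 175.18289] (array([ 39.3, 126.1]), array([ 0.5898, -0.0778]))
[194.19846 174.17511] (array([ 40. , 110.2]), array([ 0.5912, -0.0937]))
[196.17899 205.86383] (array([ 10.1, 109. ]), array([ 0.5613, -0.0962]))
[180.05447 206.87161] (array([  9.1, 125. ]), array([ 0.5597, -0.0802]))
+y rim (array([ 65.3, 145.3]), array([ 0.6149, -0.0575])) (array([-65.7, 145.7]), array([ 0.484 , -0.0628])) stop floor (array([  32.3, -138.4]), array([ 0.5943, -0.3424]))
cans [array([ 9.1, 55.1]), array([ 9.2, 14.6]), array([  9.2, -13. ]), array([  9.4, -55.3]), array([  9.5, -74.3]), array([   9.8, -118.2])]
```

Call:
send_rows --plan '[[[4,20,0,0],[4,20,0,0],[4,20,-10,0],[3,20,-20,0],[0,2,-30,0],[0,0,-30,0],[0,0,0,0]]]'

```text
time: 36.98
position: [0.5676, -0.0837, 0.1062]
orientation: [-0.017, 0.723, -0.689, 0.039]
wrist_force: [-0.0, 0.3, -1.0]
grip_width: 0.0519
```

```bash
python3 st.py
```

```text
37.0 [ 0.5676 -0.0837  0.1062] yaw -87.3 [ 0.08  -0.029 -0.996] [-0.   0.3 -1. ] [ 0.09  0.09 -0.08] 0.05190752086624041
```

Call:
send_rows --plan '[[[7,-4,-20,0],[0,0,-20,0],[0,0,-13,0],[0,0,0,0]]]'

```text
time: 37.32
position: [0.571, -0.0866, 0.048]
orientation: [-0.015, 0.724, -0.689, 0.035]
wrist_force: [0.2, 1.0, 0.2]
grip_width: 0.052
```

```bash
python3 st.py
```

```text
37.3 [ 0.571  -0.0866  0.048 ] yaw -87.28 [ 0.071 -0.026 -0.997] [0.2 1.  0.2] [ 0.05  0.08 -0.03] 0.052016404473758854
```

Call:
send_rows --plan '[[[3,0,2,0],[0,0,0,0],[0,0,0,0],[0,0,0,0],[0,0,0,0],[0,0,0,0],[0,0,0,0],[0,0,0,0]]]' --fingers 1 --grip_force 30

```text
time: 37.98
position: [0.5759, -0.0875, 0.0548]
orientation: [-0.016, 0.723, -0.689, 0.036]
wrist_force: [0.2, -0.1, -1.3]
grip_width: 0.0158
```

```bash
python3 st.py
```

```text
38.0 [ 0.5759 -0.0875  0.0548] yaw -87.33 [ 0.075 -0.027 -0.997] [ 0.2 -0.1 -1.3] [ 0.1  -0.01  0.04] 0.015816385464559102
```

Call:
send_rows --plan '[[[0,0,6,0],[-8,-5,4,0],[-8,-5,0,0],[-8,-5,0,0],[0,0,0,0]]]'

```text
time: 38.4
position: [0.5477, -0.1033, 0.0641]
orientation: [-0.015, 0.724, -0.689, 0.035]
wrist_force: [0.1, 1.1, -4.2]
grip_width: 0.0157
```

```bash
python3 st.py
```

```text
38.4 [ 0.5477 -0.1033  0.0641] yaw -87.26 [ 0.071 -0.026 -0.997] [ 0.1  1.1 -4.2] [0.02 0.09 0.01] 0.015697746371138493
```

Call:
send_rows --plan '[[[1,-5,-5,0],[0,-5,-4,0]]]'

```text
time: 38.57
position: [0.5482, -0.114, 0.0553]
orientation: [-0.015, 0.723, -0.689, 0.035]
wrist_force: [-0.8, -0.0, -3.7]
grip_width: 0.0158
```

```bash
python3 st.py
```

```text
38.6 [ 0.5482 -0.114   0.0553] yaw -87.3 [ 0.072 -0.026 -0.997] [-0.8 -0.  -3.7] [0.03 0.13 0.01] 0.015772055240120975
```

Call:
send_rows --plan '[[[0.3,-6,-0.3,0],[0.3,-6,-0.3,0],[0.3,-6,-0.3,0],[0.3,-6,-0.3,0],[0.3,-6,-0.3,0],[0.3,-6,-0.3,0],[0.3,-6,-0.3,0],[0.3,-6,-0.3,0],[0.3,-6,-0.3,0],[0.3,-6,-0.3,0],[0.3,-6,-0.3,0],[0.3,-6,-0.3,0]]]'

```text
time: 39.57
position: [0.5555, -0.1874, 0.0545]
orientation: [-0.022, 0.722, -0.691, 0.032]
wrist_force: [-0.6, 6.3, 5.3]
grip_width: 0.0157
```

```bash
python3 st.py
```

```text
39.6 [ 0.5555 -0.1874  0.0545] yaw -87.47 [ 0.076 -0.012 -0.997] [-0.6  6.3  5.3] [1.63 0.09 0.05] 0.015686942788365323
```

Call:
send_rows --plan '[[[0,-3,0,0],[0,-3,0,0],[0,-3,0,0],[0,-3,0,0]]]'

```text
time: 39.9
position: [0.5555, -0.2016, 0.0545]
orientation: [-0.022, 0.722, -0.691, 0.032]
wrist_force: [0.5, 5.1, 3.6]
grip_width: 0.0159
```

```bash
python3 st.py;python3 - <<'E'
from h import *
s,im=snap('wrist','w11.png')
np.save('s11.npy',s,allow_pickle=True)
E
```

```text
39.9 [ 0.5555 -0.2016  0.0545] yaw -87.51 [ 0.076 -0.012 -0.997] [0.5 5.1 3.6] [1.11 0.06 0.05] 0.01585713237264679
```

View pics/w11.png

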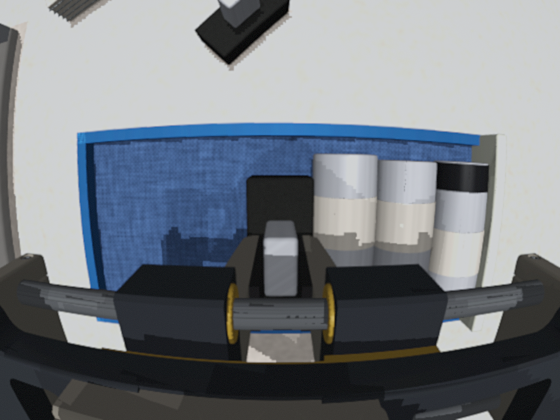

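Call:
send_rows --plan '[[[0,-3,0,0],[0,-3,0,0]]]'

```text
time: 40.12
position: [0.5554, -0.2062, 0.0544]
orientation: [-0.023, 0.722, -0.691, 0.03]
wrist_force: [0.8, 16.2, 7.4]
grip_width: 0.0156
```

```bash
python3 st.py
```

```text
40.1 [ 0.5554 -0.2062  0.0544] yaw -87.55 [ 0.076 -0.008 -0.997] [ 0.8 16.2  7.4] [ 3.35 -0.12  0.25] 0.015566088227101272
```

Call:
send_rows --plan '[[[0,-1,-0.5,0],[0,0,0,0],[0,0,0,0]]]'

```text
time: 40.37
position: [0.5554, -0.206, 0.0544]
orientation: [-0.024, 0.722, -0.691, 0.029]
wrist_force: [0.4, 4.2, 1.6]
grip_width: 0.0161
```

Call:
send_rows --plan '[[[0,0,0,0],[0,0,0,0],[0,0,0,0],[0,0,0,0],[0,0,0,0],[0,0,10,0],[0,0,30,0],[0,0,40,0],[0,0,40,0],[0,0,40,0],[0,0,0,0]]]' --fingers -0.13

```text
time: 41.28
position: [0.5511, -0.2085, 0.2208]
orientation: [-0.02, 0.722, -0.691, 0.029]
wrist_force: [0.8, -0.8, 1.5]
grip_width: 0.0523
```

```bash
python3 st.py;python3 - <<'E'
from h import *
s,im=snap('wrist','w12.png')
np.save('s12.npy',s,allow_pickle=True)
E
```

```text
41.3 [ 0.5511 -0.2085  0.2208] yaw -87.51 [ 0.07  -0.011 -0.998] [ 0.8 -0.8  1.5] [ 0.03  0.01 -0.05] 0.05234758121336852
```

View pics/w12.png

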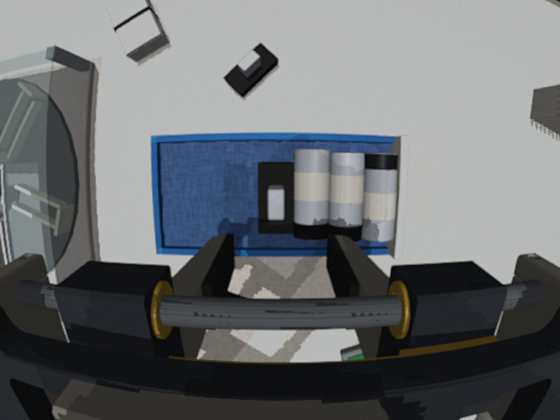

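Run:
```python
from tr import *
s=np.load('s12.npy',allow_pickle=True).item()
print('chock top',[Q(s,u,v,.042)[0] for u,v in((259,163),(293,163),(259,232),(293,232))])
print('edges',[Q(s,u,185,.032)[0] for u in(294,330,365,397)],'caps',[Q(s,u,190,.052)[0] for u in(311,347,380)])
print('stop',Q(s,399,190,.012)[0],Q(s,401,140,.046)[0],'rim',Q(s,152,190,.024)[0])
im=cv2.imread('pics/w12.png');print([int(x) for x in im[170,286:404].mean(1)])
```

```text
chock top [array([37.7, 17.2]), array([ 37.7, -19.7]), array([-38.9,  17.9]), array([-39. , -20.2])]
edges [array([ 12.7, -21.4]), array([ 12.9, -62.3]), array([  13.2, -103.6]), array([  13.8, -143.5])] caps [array([  9.3, -38.5]), array([  9.5, -77.8]), array([   9.8, -115.5])]
stop [   5.7 -154.3] [  66.2 -141.5] rim [  7.5 148.3]
[25, 26, 26, 25, 26, 25, 22, 33, 65, 93, 108, 116, 121, 128, 133, 137, 140, 142, 145, 147, 149, 150, 150, 154, 157, 160, 163, 166, 168, 167, 165, 162, 158, 151, 147, 144, 141, 139, 135, 130, 125, 118, 103, 81, 80, 90, 101, 112, 118, 124, 128, 131, 134, 137, 141, 147, 152, 155, 158, 163, 167, 167, 167, 164, 161, 160, 157, 155, 158, 166, 167, 164, 157, 144, 137, 132, 124, 105, 84, 85, 96, 106, 112, 118, 122, 128, 133, 135, 139, 140, 144, 145, 146, 147, 148, 150, 150, 151, 152, 149, 143, 128, 120, 125, 139, 140, 138, 133, 127, 118, 101, 73, 73, 105, 160, 184, 187, 186]
```

Call:
send_rows --plan '[[[1,28,0,2.3],[1,28,0,2.3],[1,28,0,2.3],[1,28,0,2.3],[1,28,0,2.3],[1,28,0,2.3],[1,28,0,2.3],[1,28,0,2.3],[1,28,0,2.3],[1,28,0,2.3],[1,28,0,2.3],[1,28,0,2.3],[1,28,0,2.3],[1,28,0,2.3],[0,20,0,1.5],[0,0,0,0]]]'

```text
time: 42.67
position: [0.5521, 0.2207, 0.2039]
orientation: [-0.02, 0.897, -0.442, 0.012]
wrist_force: [-0.3, 0.7, -0.1]
grip_width: 0.052
```

```bash
python3 st.py
```

```text
42.7 [0.5521 0.2207 0.2039] yaw -52.43 [ 0.04   0.026 -0.999] [-0.3  0.7 -0.1] [-0.02 -0.    0.04] 0.05195075044941766
```

Call:
send_rows --plan '[[[5,-4,-20,-1.5],[5,-4,-25,0],[0,0,-25,0],[0,0,-17,0],[0,0,0,0]]]'

```text
time: 43.08
position: [0.5605, 0.211, 0.1117]
orientation: [-0.019, 0.891, -0.453, 0.013]
wrist_force: [0.1, -0.8, -0.5]
grip_width: 0.0518
```

```bash
python3 st.py
```

```text
43.1 [0.5605 0.211  0.1117] yaw -53.93 [ 0.039  0.022 -0.999] [ 0.1 -0.8 -0.5] [-0.03  0.04  0.04] 0.05182886506260027
```

Call:
send_rows --plan '[[[3,1,0,0],[0,0,0,0],[0,0,0,0],[0,0,0,0],[0,0,0,0],[0,0,0,0],[0,0,0,0],[0,0,0,0]]]' --fingers 1 --grip_force 20

```text
time: 43.75
position: [0.5632, 0.2119, 0.1135]
orientation: [-0.019, 0.891, -0.454, 0.012]
wrist_force: [1.0, 1.1, -3.8]
grip_width: 0.018
```

```bash
python3 st.py
```

```text
43.8 [0.5632 0.2119 0.1135] yaw -54.05 [ 0.038  0.024 -0.999] [ 1.   1.1 -3.8] [ 0.12 -0.03  0.05] 0.018000832012140974
```

Call:
send_rows --plan '[[[0,0,0,7.1],[0,0,0,7.1],[0,0,0,7.1],[0,0,0,7.1],[0,0,0,7.1],[0,0,0,7.1],[0,0,0,7.1],[0,0,0,7.1],[0,0,0,7.1],[0,0,0,7.1],[0,0,0,7.1],[0,0,0,7.1],[0,0,0,7.1],[0,0,0,7.1],[0,0,0,7.1],[0,0,0,7.1],[0,0,0,7.1],[0,0,0,7.1],[0,0,0,7.1],[0,0,0,0]]]'

```text
time: 45.42
position: [0.5654, 0.2126, 0.1135]
orientation: [-0.02, 0.751, 0.659, -0.012]
wrist_force: [-0.6, 0.3, -2.9]
grip_width: 0.0177
```

```bash
python3 st.py
```

```text
45.4 [0.5654 0.2126 0.1135] yaw 82.52 [-0.044  0.014 -0.999] [-0.6  0.3 -2.9] [-0.18 -0.11  0.48] 0.017695242864440047
```

Call:
send_rows --plan '[[[0,0,0,5],[0,0,0,2.5],[0,0,0,0],[0,0,0,0]]]'

```text
time: 45.75
position: [0.5654, 0.2127, 0.1134]
orientation: [-0.019, 0.71, 0.704, -0.013]
wrist_force: [-0.1, 2.2, -2.2]
grip_width: 0.018
```

```bash
python3 st.py
```

```text
45.8 [0.5654 0.2127 0.1134] yaw 89.54 [-0.045  0.008 -0.999] [-0.1  2.2 -2.2] [ 0.04 -0.15  0.08] 0.01797329808102037
```

Release, rise and look for the final check.

Call:
send_rows --plan '[[[0,0,0,0.4],[0,0,0,0]]]'

```text
time: 45.92
position: [0.5654, 0.2127, 0.1135]
orientation: [-0.019, 0.709, 0.705, -0.013]
wrist_force: [0.1, 1.4, -3.7]
grip_width: 0.0178
```

Call:
send_rows --plan '[[[0,0,0,0],[0,0,0,0],[0,0,0,0],[0,0,15,0],[0,0,35,0],[0,0,40,0],[0,-10,40,0],[0,-20,40,0],[0,-20,40,0],[-10,-20,30,0],[-10,-20,0,0],[-10,-20,0,0],[-10,-20,0,0],[-10,-10,0,0],[0,0,0,0],[0,0,0,0]]]' --fingers -0.13

```text
time: 47.25
position: [0.5137, 0.0672, 0.3674]
orientation: [-0.009, 0.712, 0.702, -0.008]
wrist_force: [1.1, 1.2, -0.1]
grip_width: 0.0521
```

```bash
python3 st.py;python3 - <<'E'
from h import *
s,im=snap('wrist','w13.png')
np.save('s13.npy',s,allow_pickle=True)
snap('scene','scene13.png')
a=cv2.imread('pics/w13.png');b=cv2.imread('pics/scene13.png')[140:380,130:500]
cv2.imwrite('pics/f.png',np.hstack([cv2.resize(a,(440,330)),cv2.resize(b,(360,330))]))
E
```

```text
47.2 [0.5137 0.0672 0.3674] yaw 89.11 [-0.024  0.003 -1.   ] [ 1.1  1.2 -0.1] [ 0.06 -0.15  0.03] 0.05213728903822818
```

View pics/f.png

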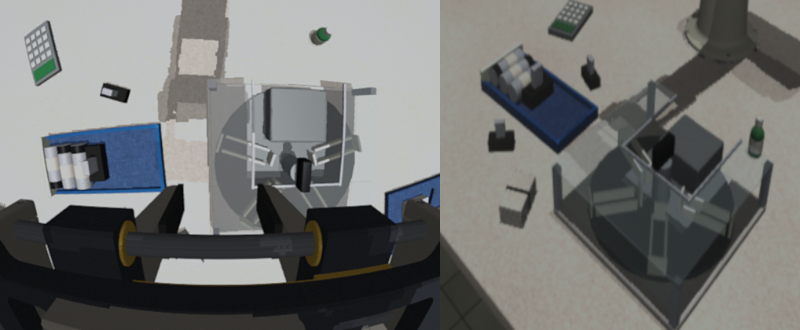

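Run:
```python
from tr import *
s=np.load('s13.npy',allow_pickle=True).item();im=cv2.imread('pics/w13.png')
k=560/440
for u,v in((263,89),(325,88),(328,139),(265,140)):
    print('blank',Q(s,u*k,v*k,.085)[1])
print('slot',Q(s,253*k,110*k,.099)[1],Q(s,347*k,110*k,.099)[1])
m=(im.max(2)<40).astype(np.uint8);m[:170]=0;m[245:]=0;m[:,:100]=0;m[:,150:]=0
c=max(cv2.findContours(m,0,2)[0],key=cv2.contourArea);x,y,w,h=cv2.boundingRect(c);print(x,y,w,h,Q(s,x+w,y,.042)[0],Q(s,x+w,y+h,.012)[0],'rim',Q(s,164*k,130*k,.024)[0])
```

```text
blank [0.4155 0.1451]
blank [0.4087 0.2645]
blank [0.5051 0.2728]
blank [0.5074 0.1487]
slot [0.4533 0.1249] [0.4482 0.3051]
100 183 39 48 [-41.1  43.1] [48.3 15.5] rim [-58.3 161.3]
```

Run:
```python
from tr import *
s=np.load('s13.npy',allow_pickle=True).item();im=cv2.imread('pics/w13.png');g=cv2.cvtColor(im,6)
print(g[145,310:455].tolist());print(g[100:200,375].tolist())
v0=int(np.median(g[135:160,360:395]));m=(abs(g.astype(int)-v0)<9).astype(np.uint8);m[:95]=0;m[195:]=0;m[:,:325]=0;m[:,432:]=0
m=cv2.morphologyEx(cv2.morphologyEx(m,cv2.MORPH_OPEN,np.ones((5,5))),cv2.MORPH_CLOSE,np.ones((7,7)))
c=max(cv2.findContours(m,0,2)[0],key=cv2.contourArea);b=cv2.minAreaRect(c);print(v0,b,cv2.contourArea(c))
h=cv2.approxPolyDP(cv2.convexHull(c),6,True)[:,0]
for p in h:print(p,Q(s,*p,.085)[1])
```

```text
[106, 106, 106, 105, 108, 120, 122, 133, 162, 165, 149, 132, 133, 139, 150, 152, 153, 152, 152, 152, 151, 152, 152, 152, 140, 107, 73, 58, 46, 41, 40, 41, 39, 50, 88, 115, 132, 150, 152, 150, 150, 150, 149, 149, 149, 149, 149, 148, 148, 148, 147, 148, 147, 147, 146, 146, 146, 146, 146, 145, 146, 146, 145, 145, 144, 143, 145, 144, 144, 143, 143, 143, 142, 143, 143, 142, 143, 142, 141, 141, 141, 141, 140, 140, 140, 140, 139, 140, 140, 140, 139, 138, 139, 139, 138, 137, 138, 138, 137, 136, 137, 136, 137, 135, 127, 110, 78, 64, 65, 66, 67, 66, 66, 65, 64, 65, 65, 66, 66, 65, 65, 65, 66, 75, 93, 91, 81, 135, 186, 186, 146, 127, 128, 130, 131, 131, 130, 129, 128, 127, 146, 182, 192, 190, 192]
[193, 193, 193, 194, 194, 195, 190, 166, 166, 185, 154, 125, 105, 121, 139, 144, 144, 144, 145, 144, 144, 144, 144, 144, 144, 144, 144, 144, 143, 144, 144, 144, 144, 143, 144, 144, 144, 144, 144, 144, 144, 144, 144, 144, 144, 143, 144, 144, 145, 145, 145, 145, 145, 145, 145, 145, 145, 145, 145, 145, 145, 145, 145, 146, 145, 145, 145, 146, 146, 146, 145, 146, 146, 146, 146, 146, 146, 146, 140, 126, 111, 124, 142, 145, 144, 144, 144, 144, 144, 144, 145, 145, 146, 141, 136, 119, 108, 93, 81, 69]
144 ((368.5, 153.5), (81.0, 87.0), 90.0) 5106.5
[347 113] [0.4147 0.1626]
[412 118] [0.4178 0.2618]
[411 178] [0.5069 0.2621]
[388 194] [0.5308 0.2259]
[325 194] [0.53   0.1312]
[325 148] [0.4646 0.1309]
```

Run:
```python
from tr import *
s=np.load('s13.npy',allow_pickle=True).item();im=cv2.imread('pics/w13.png');g=cv2.GaussianBlur(cv2.cvtColor(im,6),(3,3),0).astype(float)
def fit(P,ax):
    P=np.array(P);k=np.polyfit(P[:,ax],P[:,1-ax],1);r=P[:,1-ax]-np.polyval(k,P[:,ax]);P=P[abs(r)<2*np.std(r)+1e-4];k=np.polyfit(P[:,ax],P[:,1-ax],1);return np.degrees(np.arctan(k[0])).round(2),np.polyval(k,.465 if ax==0 else .2127).round(4)
L=[];Rr=[];S1=[];S2=[];F=[]
for v in range(122,172,2):
    d=np.diff(g[v]); L.append(Q(s,335+np.argmax(d[335:360])+.5,v,.085)[1]); Rr.append(Q(s,400+np.argmin(d[400:425])+.5,v,.085)[1])
    S1.append(Q(s,316+np.argmax(g[v,316:326]),v,.099)[1]);S2.append(Q(s,432+np.argmax(g[v,432:444]),v,.099)[1])
for u in range(352,408,2):
    F.append(Q(s,u,109+np.argmax(np.diff(g[109:120,u]))+.5,.085)[1])
print('left',fit(L,0),'right',fit(Rr,0),'slot',fit(S1,0),fit(S2,0),'front',fit(F,1))
```

```text
left (np.float64(-0.6), np.float64(0.1577)) right (np.float64(0.86), np.float64(0.2676)) slot (np.float64(-1.82), np.float64(0.1195)) (np.float64(-0.36), np.float64(0.3001)) front (np.float64(-4.35), np.float64(0.4124))
```

```bash
python3 -c "
from station import workorder
print(workorder.sign_off())"
```

```text
the job is handed in; nothing more can be done
None
```

I handed the job in at about 47 s of robot time; sign-off gives no verdict. Three canisters were present (1, 2 and 4). I turned each one to the slot by the hub bar, lifted it out and laid it across the tray. I then closed the row against the end stop with the chock, which I had first lifted off the long rim and centred. Last I turned the blank into the slot. The bottle, calculator and packets were not touched.

What the last checks showed:
- **Row:** the push met firm resistance (about 16 N), with the chock's centre within 1 mm of where three touching canisters put it. The picture taken after release showed no gaps.
- **Chock:** it stood square to the tray to within about 1°.
- **Blank:** its sides measured 110 mm apart and centred on the hub to about 1 mm, with the two sides square to about 1°.

Two checks were weak or disagreed:
- **Blank:** a rough first reading put it up to 7 mm and 4° off, and in the finer reading the front-edge fit was 4° off. I put both down to coarse picks of the edges and went by the two sides.
- **Tool tilt:** the tool drifted to about 5° of tilt during the run. This offset the camera readings by a few millimetres, and some stop and rim readings near the end were out by up to 14 mm.

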